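Load the scattering standard into the sample chamber

ROBOT

A 6-joint arm with a two-finger parallel gripper is mounted at the origin on the work surface. World frame = base frame: x ahead of the robot, y to its left, z up, the work surface at z = 0. Lengths are in m, angles in rad, forces in N, time in s.
With the tool pointing down it reaches from about 0.375 to 0.925 m from the base axis. Payload 5.7 kg.
Tool frame: the origin (TCP) lies at the very end of the fingers, on their centre line; the grasp point (between the pads) lies 19 mm behind it; x points along the fingers, z is the direction in which the jaws open and shut, and the axes are right-handed (so a half turn about x gives the same grasp; the last joint's range is limited). The gripper opens to 85 mm and grips with 20 to 120 N. Pads are 22 mm wide; open, the fingers measure 114 mm over their backs; the gripper's body (76 mm by 85 mm) begins 54 mm behind the grasp point. The pads swing forward as they close: fully open they stand 13 mm farther back than shut.
Start: joints at [1.049, 0.359, 1.51, -0, 1.272, -0.115], TCP at [0.237, 0.551, 0.203] pointing down, gripper open.
Joint ranges: [-2.97, 2.97], [-1.01, 2.36], [0.21, 2.38], [-0.96, 4.11], [0.2, 2.71], [-2.98, 2.98]. Speed limits (rad/s): [2.39, 2.39, 3.14, 3.14, 3.14, 3.14].

INTERFACE

Orientations are given as [roll, pitch, yaw] about the fixed x, y, z axes, in that order (R = Rz(yaw) Ry(pitch) Rx(roll)).
In Python, from plant import arm gives the robot as it stands. Calls block until the motion is done:
- arm.move_ptp(position, orientation): joint-space move of the TCP to a pose.
- arm.servo_line(position, frame=None, speed=0.15, max_force=None): straight line of the TCP; frame=None keeps the orientation; speed is the mean speed in m/s. With max_force (N) it stops when the force on the tool has changed by that much, and returns True; else False.
- arm.move_joints(angles): joint-space move.
- arm.grip(opening): opening from 0.0 (shut) to 1.0 (fully open); the grip force is fixed at half the most; returns when the fingers have stopped.
- arm.sleep(seconds).
- arm.solve_ik(position, orientation): joint angles nearest the present ones, or None.
- arm.get_image(name): name is "side" or "top" or "wrist"; returns a dict with "pixels" (400x640x3 uint8, red, green, blue), "depth" (400x640 float32, m along the optical axis (not along the pixel's ray), 0 where there is no reading), "mtx" (3x3 intrinsics, pixels), "extrinsics" (4x4, takes a point from camera to world coordinates). Camera axes: x right, y up, looking along -z (the intrinsics and any distortion apply to the point x, -y, -z); pixel columns grow to the right and rows downward; lengths in m; the calibration is good to about 2 mm. A picture is of the moment at which its call begins.
A pose or a line that the arm cannot do raises arm.PlanningError and nothing moves.
- arm.finish_job(): hands the job in, once; it reports no verdict.
Trained networks look in a picture, given as the dict that the camera call returned (one of the last four; its "shot" number tells which), for a name from the list of things; names that differ only in an ending like _2 or _b are one class to them, and where a whole thing is asked for, a point or a joint stands for the part that bears it (a point fixed in the world has none). Each returns a list of dicts, best first, with "conf" (0 to 1); they miss things now and then, are a little off and sometimes report something else, mostly with a low value. They report only what shows in the picture. A call takes as long as a camera call. They do not tell look-alikes from the thing itself.
- arm.look_for(picture, name): "at" ([x, y, z] in m, in the coordinates of the camera as it stood for that picture, good to about 4 mm: the middle of the surface that is visible of it).
- arm.masks_of(picture, name): "mask" (400x640 bool, what is visible of it).
Readings, each from a call of its own:
- arm.get_time_s(): time.
- arm.get_joints(): joint angles.
- arm.get_joint_velocities(): joint speeds.
- arm.get_tau(): joint torques, N m.
- arm.get_tool_pos(): TCP position.
- arm.get_tcp_rot(): TCP orientation.
- arm.get_ft_force(): force on the tool from outside, world axes, zero at the start.
- arm.get_torque(): the same for the moment, N m.
- arm.get_width(): opening from 0.0 (shut) to 1.0 (fully open).
Only numpy, scipy, OpenCV 4.12 (cv2) and the standard library are available. Lean on these libraries where they do the work, as an engineer would, in place of code of your own. Each camera call takes 0.05 s, during which the arm holds its last target.

TASK

Put the long glass standard from the rack into the scattering chamber for measurement: slide the thumb latch aside so that the sprung lid opens, lower the long tube upright all the way down into the holder inside (it is glass, do not drop it in), and press the lid shut until the latch catches and holds it. Leave the two short tubes in the rack and do not disturb the other things on the table.

Things in the scene. Friction and masses are not known exactly. Their poses are not given: they have to be found in the camera images.
- chamber: Black metal chamber, fixed. Origin: centre of its underside; z up; at yaw 0 (varies 0.3 rad) its x points away from the robot, its y to the robot's left. Base plate 190 (x) x 200 (y) x 10 mm; box 140 (x) x 160 (y) mm, walls 8 mm, rim at 130 mm height, open top under the lid. Ports below 90 mm height stick out 32 mm at +x and -x; a detector reaches y +150 mm. Lid hinge along +y, latch along -y.
- latch (a joint): Slide of the thumb latch, m: 0 = home (its spring keeps it there), 0.014 = end of travel. It slides along the chamber's +x against a spring of 2 N (home) to 4 N (end) and springs back when let go. From 0.010 its hook is clear of the lid's striker pin and the lid springs up by itself: hold the latch until the lid has begun to rise.
- latch_thumb (a point): Top centre of the latch's steel thumb piece, moves with it; home: x 0, y -98.5, z +150 mm in the chamber's frame. Ridged upright block 26 (x) x 13 (y) x 23 mm high: push its -x face. Around it flat metal (rail y -80 to -106 mm, carriage plate) is at most 127 mm high, so finger tips can work at 130 mm. The hook stands beside it towards the lid (y -92 to -82, x -6 to +18, top 152 mm).
- lid (a joint): Lid angle, rad: 0 = shut, 1.4 = fully open (nearly upright). A damped spring lifts it in about 1.5 s and holds it open. Pushing it shut takes 2 to 4 N at its free edge and about 10 N over the last 15 mm, where its pin pushes the latch's hook aside; the latch then snaps back to 0 by itself. Caught, the lid reads under 0.02; not caught, it rises again.
- lid_edge (a point): Middle of the lid's free edge on its outer (upper) face, moves with the lid; shut: x 0, y -80, z +140 mm in the chamber's frame. The lid is a plate 140 mm (x) x 158 mm (hinge to free edge) x 10 mm; its steel striker pin sticks out of the free edge by 11 mm at the latch.
- lid_hinge (a point): Middle of the lid's hinge axis, fixed: x 0, y +78, z +135 mm in the chamber's frame; the axis runs along the chamber's x. Open by angle a, the free edge is 158 sin(a) mm above the axis and 158 cos(a) mm from it towards -y; the outer face is 5 mm off the plane through the axis.
- holder_floor (a point): Centre of the bottom of the round well in the holder block inside the chamber: x 0, y -10, z +25 mm in the chamber's frame. Well 30 mm wide, 55 mm deep, chamfered mouth at 80 mm height; block 52 x 52 mm. Above the block the chamber is free 62 mm to each side of the well's axis in x, 62 mm to -y, 82 mm to +y.
- long_tube: The standard to load, the longest of three tubes: white opal glass rod 25 mm wide with a black screw cap 28 mm wide on its top 20 mm; 95 mm long in all. Origin: centre of its lower end; z along it, up. 70 to 120 g. It stands in one of the rack's wells, lower end 10 mm and top 105 mm above the table; in the holder its top is at 120 mm, 10 mm below the chamber's rim.
- short_tube_a: Short tube in the rack, same make, 68 mm long; not wanted. Origin: centre of its lower end.
- short_tube_b: Second short tube in the rack, same, 68 mm long; not wanted. Origin: centre of its lower end.
- rack: Aluminium block, fixed, 74 mm (x) by 196 mm (y) by 55 mm high, with three wells 30 mm wide and 45 mm deep at y -64, 0 and +64 mm of its frame, one tube in each, in any order. Origin: centre of its underside.
- mirror_mount: Bystander: mirror mount on a round-footed post, 120 mm high. Origin: centre of its foot.
- meter_head: Bystander: round power-meter head on a post, 125 mm high. Origin: centre of its foot.
- ball_driver: Bystander: hex driver, 185 mm long, lying along its x. Origin: under it, 60 mm from the end of its handle.
- lens_tube: Bystander: black lens tube, 31 mm in diameter, 60 mm high, standing. Origin: centre of its foot.
- tape_roll: Bystander: roll core, ring 90 mm in diameter, 19 mm high, lying flat. Origin: centre of its underside.
- optics_case: Bystander: flat optics case, 80 by 110 by 33 mm. Origin: centre of its underside.
- magnet_base: Bystander: magnetic base, 46 by 60 by 72 mm. Origin: centre of its underside.
Mind the look-alikes: they are no part of the job. Leave any purple or turquoise look-alike of the long_tube alone.

How it is judged:
By the outcome, as a careful person would: the job done as asked, in the order asked, and still so for the second after the job is handed in, with the robot touching nothing.
It also fails if it takes over 66 s, if anything falls off the work surface, if the arm or the gripper's body presses on something with over 40 N, if the wrist force passes 120 N, or if a joint passes its speed limit or range.

## Working session

There is one attempt and no reset: what is moved stays moved. The work goes in short steps, each a Python script; the robot and the scene stay as the last script left them, time stands still between calls to the robot, and variables do not carry over. Pictures are saved under pics/ and viewed, and the job is handed in when it is done.

```bash
ls; mkdir -p pics; cat > h.py <<'E'
from plant import arm
import numpy as np, cv2
def save(p,n): cv2.imwrite(f'pics/{n}.png',p['pixels'][:,:,::-1])
def cloud(p):
    d=p['depth'];K=p['mtx'];v,u=np.mgrid[0:400,0:640]
    x=(u-K[0,2])/K[0,0]*d;y=(v-K[1,2])/K[1,1]*d
    P=np.stack([x,-y,-d,np.ones_like(d)],-1)@np.array(p['extrinsics']).T
    P=P[...,:3];P[d<=0]=np.nan
    return P
def w(p,a): return (np.array(p['extrinsics'])@np.r_[a,1])[:3]
E
python3 - <<'E'
from h import *
for n in ['top','side']:
    p=arm.get_image(n); save(p,n+'0'); print(n,{k:v for k,v in p.items() if k not in('pixels','depth')})
    for k in ['chamber','latch_thumb','lid_edge','long_tube','rack','short_tube_a']:
        for r in arm.look_for(p,k)[:4]: print(k,round(r['conf'],2),w(p,r['at']).round(3))
    np.savez('pics/'+n+'0.npz',c=cloud(p))
print(arm.get_time_s(),arm.get_tcp_rot(),arm.get_tool_pos())
E
```

```text
pics
top {'mtx': array([[469.25345051,   0.        , 318.5617054 ],
       [  0.        , 469.25345051, 201.51400717],
       [  0.        ,   0.        ,   1.        ]]), 'extrinsics': array([[-1.48424105e-03,  9.84963682e-01, -1.72755153e-01,
         2.51358522e-01],
       [-9.99950344e-01,  2.40519904e-04,  9.96248551e-03,
         2.86935804e-02],
       [ 9.85423746e-03,  1.72761362e-01,  9.84914415e-01,
         1.66275207e+00],
       [ 0.00000000e+00,  0.00000000e+00,  0.00000000e+00,
         1.00000000e+00]]), 'shot': 1}
chamber 0.64 [0.549 0.182 0.135]
latch_thumb 0.53 [0.553 0.182 0.14 ]
latch_thumb 0.47 [0.591 0.098 0.146]
latch_thumb 0.21 [ 0.55  -0.225  0.051]
lid_edge 0.8 [0.567 0.188 0.138]
lid_edge 0.72 [0.398 0.363 0.028]
long_tube 0.66 [ 0.639 -0.201  0.098]
long_tube 0.58 [ 0.558 -0.225  0.107]
long_tube 0.58 [ 0.549 -0.224  0.052]
rack 0.65 [ 0.551 -0.225  0.055]
short_tube_a 0.7 [ 0.424 -0.046  0.027]
short_tube_a 0.54 [ 0.552 -0.165  0.078]
short_tube_a 0.52 [ 0.548 -0.297  0.079]
side {'mtx': array([[371.00406183,   0.        , 320.34405075],
       [  0.        , 371.00406183, 203.98144617],
       [  0.        ,   0.        ,   1.        ]]), 'extrinsics': array([[ 0.89770757,  0.21056398, -0.38701929,  0.18061618],
       [-0.44051673,  0.44516466, -0.77959825, -0.69286542],
       [ 0.008132  ,  0.87033972,  0.49238464,  0.56337769],
       [ 0.        ,  0.        ,  0.        ,  1.        ]]), 'shot': 2}
chamber 0.86 [0.542 0.123 0.088]
latch_thumb 0.74 [0.588 0.085 0.135]
lid_edge 0.77 [0.561 0.177 0.147]
long_tube 0.94 [ 0.55  -0.238  0.089]
long_tube 0.78 [ 0.457 -0.246  0.064]
long_tube 0.22 [ 0.556 -0.173  0.076]
short_tube_a 0.76 [ 0.555 -0.175  0.076]
short_tube_a 0.52 [ 0.547 -0.298  0.074]
0.7 [ 3.0968475   1.5707153  -2.02230067] [0.23738819 0.5510224  0.20278252]
```

View pics/top0.png

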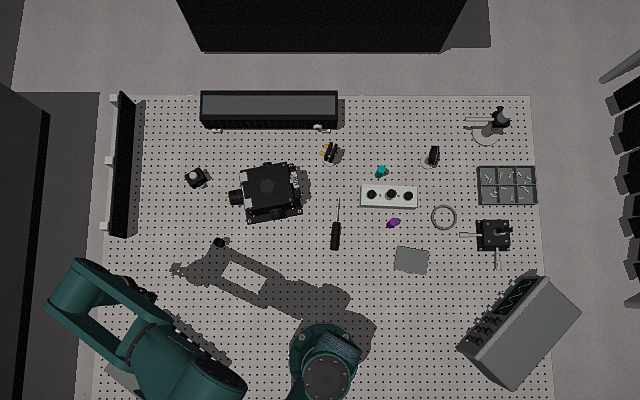

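View pics/side0.png

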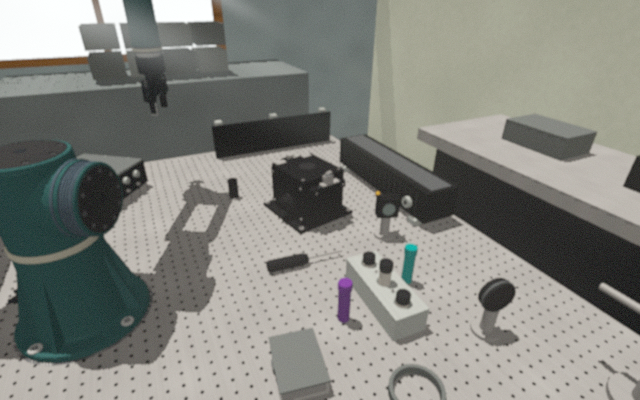

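The top view shows the chamber at about (267,190) with its latch on the right at (297,184), and the rack at (388,196). In the side view the long tube is in the middle well at (386,270). The purple look-alike is at (345,300) and the turquoise one at (410,263). Next I fit the poses from the depth data.

```bash
python3 - <<'E'
from h import *
for cam in ['top','side']:
    c=np.load(f'pics/{cam}0.npz')['c'].reshape(-1,3); c=c[~np.isnan(c[:,0])]
    def sel(x0,x1,y0,y1,z0,z1): return c[(c[:,0]>x0)&(c[:,0]<x1)&(c[:,1]>y0)&(c[:,1]<y1)&(c[:,2]>z0)&(c[:,2]<z1)]
    for n,a in dict(lid=(.43,.7,.05,.32,.13,.144),thumb=(.5,.7,.04,.14,.143,.16),base=(.4,.75,.0,.4,.006,.014),rack=(.48,.63,-.36,-.1,.05,.06),long=(.5,.61,-.3,-.15,.095,.115),short=(.5,.61,-.35,-.1,.07,.085)).items():
        s=sel(*a)
        if len(s)<4: print(n,len(s));continue
        r=cv2.minAreaRect((s[:,:2]*1000).astype(np.float32)); print(cam,n,len(s),s.mean(0).round(4),np.round(r[0],1),np.round(r[1],1),round(r[2],1), np.median(s[:,2]).round(4))
p=cv2.imread('pics/top0.png')[130:250,200:440]; cv2.imwrite('pics/t0c.png',cv2.resize(p,None,fx=3.3,fy=3.3,interpolation=cv2.INTER_CUBIC))
E
```

```text
top lid 1823 [0.5706 0.1864 0.139 ] [573.5 176.1] [141.7 188.8] 11.0 0.1393
top thumb 130 [0.5803 0.1105 0.1467] [581.7 111.4] [ 54.3 139.2] 88.9 0.1456
top base 617 [0.5375 0.1768 0.0087] [573.9 200.1] [393.9 348.1] 89.9 0.0082
top rack 781 [ 0.5547 -0.2313  0.0549] [ 571.9 -232.6] [194.3 108.3] 87.2 0.0548
top long 59 [ 0.5555 -0.2323  0.1036] [ 555.8 -232.2] [27.2 26.7] 36.2 0.1039
top short 110 [ 0.5545 -0.2333  0.0774] [ 554.1 -233.2] [152.2  28.7] 88.6 0.0774
side lid 1350 [0.5673 0.1726 0.141 ] [576.4 176.4] [142.8 188.3] 11.0 0.142
side thumb 119 [0.5851 0.1044 0.1474] [583.8 110.7] [ 56.5 134.2] 87.9 0.1464
side base 713 [0.5432 0.1365 0.0111] [536.5 151.4] [170.  450.1] 53.4 0.0115
side rack 1931 [ 0.549  -0.2496  0.0559] [ 557.  -230.6] [198.3  76.4] 87.3 0.0562
side long 158 [ 0.5541 -0.2336  0.104 ] [ 555.7 -231.4] [28.2 27.6] 45.2 0.1056
side short 370 [ 0.5534 -0.2438  0.0776] [ 556.7 -231.3] [155.4  28. ] 87.3 0.0787
```

View pics/t0c.png

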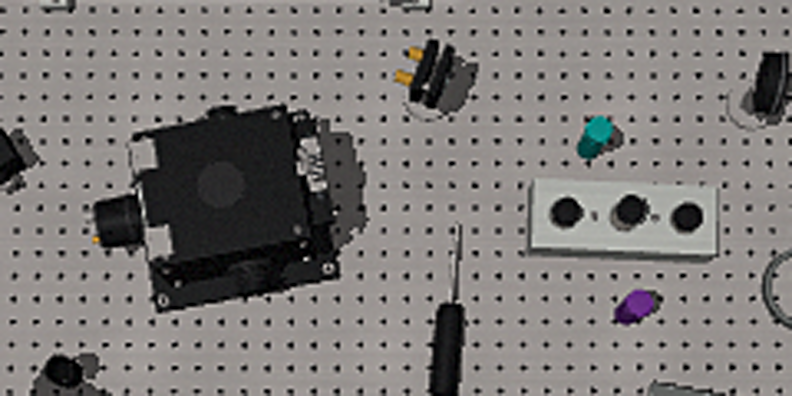

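```bash
cat >> h.py <<'E'
from scipy.spatial.transform import Rotation as Ro
import warnings; warnings.filterwarnings('ignore')
def ori(phi,tilt=0,flip=False):
    """tool down; jaw (tool z) along angle phi; leaning about jaw axis by tilt so the body goes to -(phi+90deg) side"""
    z=np.array([np.cos(phi),np.sin(phi),0]); yv=np.array([-np.sin(phi),np.cos(phi),0])
    x=-np.cos(tilt)*np.array([0,0,1])+np.sin(tilt)*yv
    if flip: z=-z
    R=np.column_stack([x,np.cross(z,x),z])
    return Ro.from_matrix(R).as_euler('xyz')
E
python3 - <<'E'
from h import *
print(arm.get_joints())
for f in (0,1):
  for t in (0,.4):
    j=arm.solve_ik([.59,.09,.2],ori(.19,t,f)); print(f,t,None if j is None else np.round(j,2))
p=arm.get_image('wrist'); E=np.array(p['extrinsics']); T=np.eye(4); T[:3,:3]=Ro.from_euler('xyz',arm.get_tcp_rot()).as_matrix(); T[:3,3]=arm.get_tool_pos()
print((np.linalg.inv(T)@E).round(3))
E
```

```text
[ 1.04892467e+00  3.58794441e-01  1.51036741e+00 -5.96011223e-06
  1.27251163e+00 -1.15110721e-01]
0 0 [ 0.04  0.36  1.52 -0.    1.26 -0.15]
0 0.4 [-0.21  0.42  1.5   0.37  1.4  -0.5 ]
1 0 None
1 0.4 [-0.21  0.42  1.5   0.37  1.4   2.64]
[[-0.     0.271 -0.963 -0.17 ]
 [ 0.     0.963  0.271  0.069]
 [ 1.    -0.    -0.001  0.001]
 [ 0.     0.     0.     1.   ]]
```

```bash
python3 - <<'E'
from h import *
x,y,z=arm.get_tool_pos()
arm.servo_line([x,y,.40],speed=.3)
arm.move_ptp([.575,.13,.40],ori(.19))
p=arm.get_image('wrist'); save(p,'w1'); c=cloud(p); np.savez('pics/w1.npz',c=c)
for k in ['latch_thumb','lid_edge','chamber']:
    for r in arm.look_for(p,k)[:3]: print(k,round(r['conf'],2),w(p,r['at']).round(4))
c=c.reshape(-1,3);c=c[~np.isnan(c[:,0])]
for n,(a,b) in dict(lid=(.136,.1425),hi=(.144,.16)).items():
    s=c[(abs(c[:,0]-.58)<.15)&(abs(c[:,1]-.17)<.15)&(c[:,2]>a)&(c[:,2]<b)]
    r=cv2.minAreaRect((s[:,:2]*1000).astype(np.float32)); print(n,len(s),np.round(r[0],1),np.round(r[1],1),round(r[2],2),np.median(s[:,2]))
print(arm.get_time_s())
E
```

```text
latch_thumb 0.88 [0.5888 0.1037 0.1436]
latch_thumb 0.3 [0.5699 0.1975 0.1385]
latch_thumb 0.3 [ 0.559  -0.1527  0.0733]
lid_edge 0.84 [0.5744 0.197  0.1378]
chamber 0.73 [0.5665 0.2024 0.1406]
chamber 0.64 [0.5762 0.1951 0.1389]
lid 15308 [572.8 186.1] [140.2 176.4] 11.29 0.13950661113025112
hi 340 [592.6  99.5] [30.6 23.2] 10.84 0.1492979182219776
3.7083
```

View pics/w1.png

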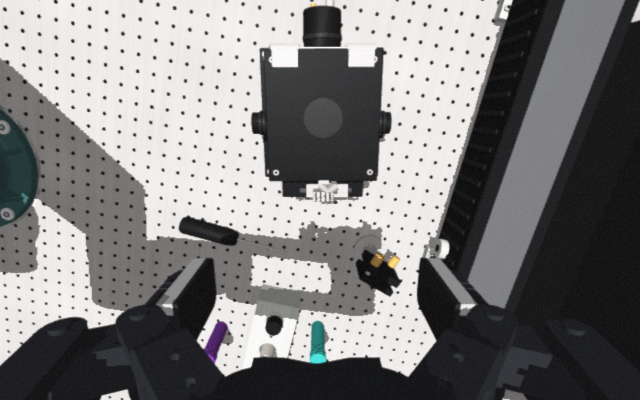

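The wrist view shows the shut lid at about (323,120), the thumb at (325,190) and the detector at (322,25). I'll refine the chamber frame from this depth image.

```bash
python3 - <<'E'
from h import *
yaw=.196
for f in ['w1','top0','side0']:
    c=np.load(f'pics/{f}.npz')['c'].reshape(-1,3);c=c[~np.isnan(c[:,0])]
    q=(c[:,:2]-[.573,.186])@np.array([[np.cos(yaw),-np.sin(yaw)],[np.sin(yaw),np.cos(yaw)]])
    z=c[:,2]; q*=1000
    m=(abs(q[:,0])<85)&(abs(q[:,1])<130)
    q=q[m];z=z[m]
    l=(abs(z-.1395)<.004)
    for y0 in range(-70,80,20):
        s=q[l&(abs(q[:,1]-y0)<10),0]
        if len(s): print(f,y0,s.min().round(1),s.max().round(1),end=' | ')
    print()
    for x0 in range(-60,70,20):
        s=q[l&(abs(q[:,0]-x0)<10),1]
        if len(s): print(f,x0,s.min().round(1),s.max().round(1),end=' | ')
    print()
    t=q[(z>.145)&(z<.16)&(q[:,1]<-75)]; zz=z[(z>.145)&(z<.16)&(q[:,1]<-75)]
    print('thumb',len(t),t.min(0).round(1),t.max(0).round(1),np.percentile(t,[5,50,95],axis=0).round(1).tolist(), zz.max())
E
```

```text
w1 -70 -69.8 69.9 | w1 -50 -70.1 69.7 | w1 -30 -69.7 69.7 | w1 -10 -70.2 69.8 | w1 10 -70.2 69.9 | w1 30 -70.1 69.7 | w1 50 -69.9 69.6 | w1 70 -70.0 69.9 | 
w1 -60 -74.1 87.8 | w1 -40 -74.4 87.6 | w1 -20 -88.1 87.5 | w1 0 -87.5 81.8 | w1 20 -77.6 87.1 | w1 40 -74.7 88.4 | w1 60 -74.6 88.4 | 
thumb 332 [ -13.  -100.2] [ 17.6 -77.1] [[-11.7, -99.2], [3.6, -89.9], [15.0, -78.2]] 0.15291879373016082
top0 -70 -71.3 69.2 | top0 -50 -71.3 68.3 | top0 -30 -71.1 68.9 | top0 -10 -71.1 69.1 | top0 10 -70.3 69.3 | top0 30 -71.4 68.4 | top0 50 -72.0 68.2 | top0 70 -70.6 69.1 | 
top0 -60 -78.4 84.2 | top0 -40 -78.9 83.7 | top0 -20 -104.1 77.8 | top0 0 -89.1 77.8 | top0 20 -103.4 84.1 | top0 40 -77.2 83.4 | top0 60 -79.0 83.5 | 
thumb 49 [ -43.3 -104. ] [ 43.  -77.5] [[-11.6, -102.4], [3.1, -92.3], [15.9, -78.2]] 0.15988777533732423
side0 -70 -70.1 71.1 | side0 -50 -69.0 71.9 | side0 -30 -70.0 70.4 | side0 -10 -69.3 70.9 | side0 10 -69.6 70.5 | side0 30 -69.3 70.8 | side0 50 -69.2 71.5 | side0 70 -69.6 70.4 | 
side0 -60 -79.6 83.2 | side0 -40 -79.0 80.7 | side0 -20 -97.9 84.2 | side0 0 -104.2 82.0 | side0 20 -102.7 81.4 | side0 40 -78.2 80.9 | side0 60 -79.7 81.5 | 
thumb 62 [ -12.7 -103.4] [ 20.5 -79.4] [[-11.4, -103.2], [2.8, -97.1], [17.7, -82.5]] 0.15465773156068963
```

```bash
cat >> h.py <<'E'
YAW=.196
CH=np.array([.573,.186])+np.array([[np.cos(YAW),-np.sin(YAW)],[np.sin(YAW),np.cos(YAW)]])@[-.0001,.0025]
def C(x,y,z): # chamber mm -> world
    c,s=np.cos(YAW),np.sin(YAW); x,y=x/1e3,y/1e3
    return np.array([CH[0]+c*x-s*y,CH[1]+s*x+c*y,z/1e3])
E
python3 - <<'E'
from h import *
o=ori(YAW,.4,True)
arm.grip(0.0)
arm.move_ptp(C(-45,-115,240),o); print(arm.get_joints().round(2) if hasattr(arm.get_joints(),'round') else arm.get_joints())
f0=np.array(arm.get_ft_force())
print(arm.servo_line(C(-45,-105,138),speed=.12,max_force=8))
p=arm.get_image('side'); save(p,'s2')
p=arm.get_image('wrist'); save(p,'w2')
print(arm.get_tool_pos(),C(-45,-105,138),arm.get_time_s(),f0,arm.get_ft_force())
E
python3 -c "
import cv2,numpy as np
a=cv2.imread('pics/s2.png')[100:260,230:430];b=cv2.imread('pics/w2.png')
cv2.imwrite('pics/v2.png',np.hstack([cv2.resize(a,(400,320),interpolation=2),cv2.resize(b,(400,320))]))"
```

```text
[-0.26  0.34  1.53  0.36  1.47  2.61]
False
[0.54950899 0.07647069 0.13884312] [0.54872513 0.07667941 0.138     ] 7.8667 [ 0.66102487  0.34897799 -0.02848487] [0.10737688 0.09151682 0.1249698 ]
```

View pics/v2.png

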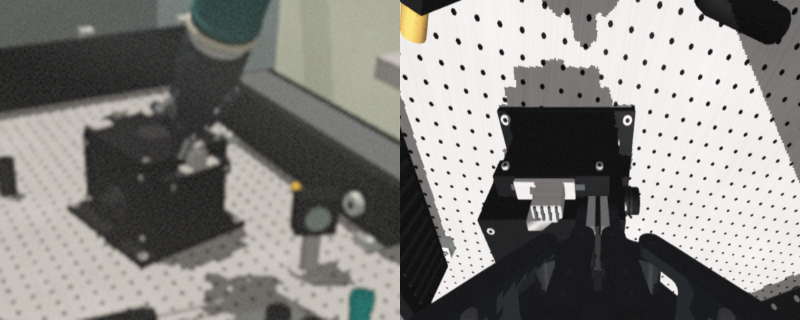

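The fingertips are at (597,205) on the -x side of the thumb (548,207), at its height. Pushing now.

```bash
python3 - <<'E'
from h import *
def cx():
    d=np.array(arm.get_tool_pos())[:2]-CH; return (np.array([np.cos(YAW),np.sin(YAW)])@d*1e3).round(1)
hit=arm.servo_line(C(5,-105,138),speed=.03,max_force=7)
print(hit,cx(),arm.get_ft_force(),arm.get_time_s())
p=arm.get_image('wrist'); save(p,'w3a')
arm.sleep(.3)
p=arm.get_image('wrist'); save(p,'w3')
E
python3 -c "
import cv2,numpy as np
a=cv2.imread('pics/w3a.png');b=cv2.imread('pics/w3.png')
cv2.imwrite('pics/v3.png',np.hstack([cv2.resize(a,(400,320),interpolation=2),cv2.resize(b,(400,320))]))"
```

```text
False 4.8 [-0.4855694  -0.91690105 -0.08595697] 9.6833
```

View pics/v3.png

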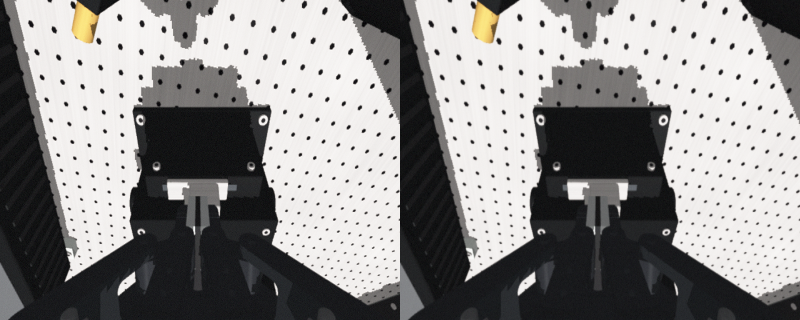

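```bash
python3 -c "
import cv2,numpy as np
a=cv2.imread('pics/w2.png')[170:330,140:430];b=cv2.imread('pics/w3.png')[170:330,160:450]
cv2.imwrite('pics/v4.png',np.vstack([cv2.resize(a,(500,276),interpolation=2),cv2.resize(b,(500,276),interpolation=2)]))"
python3 - <<'E'
from h import *
p=arm.get_image('side'); save(p,'s4')
cv2.imwrite('pics/s4c.png',cv2.resize(p['pixels'][130:230,260:380,::-1],None,fx=5,fy=5,interpolation=2))
E
```

```text
(no output)
```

View pics/v4.png

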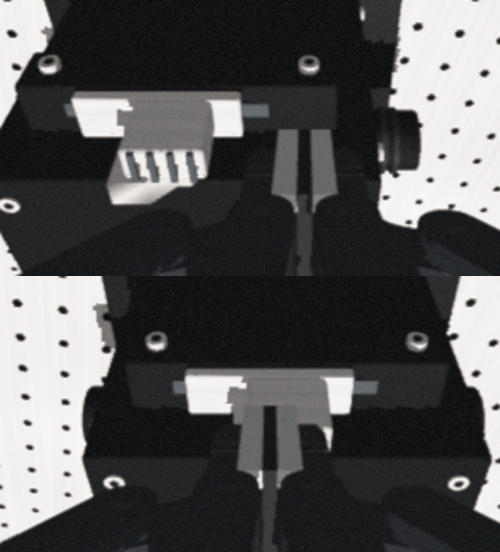

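View pics/s4c.png

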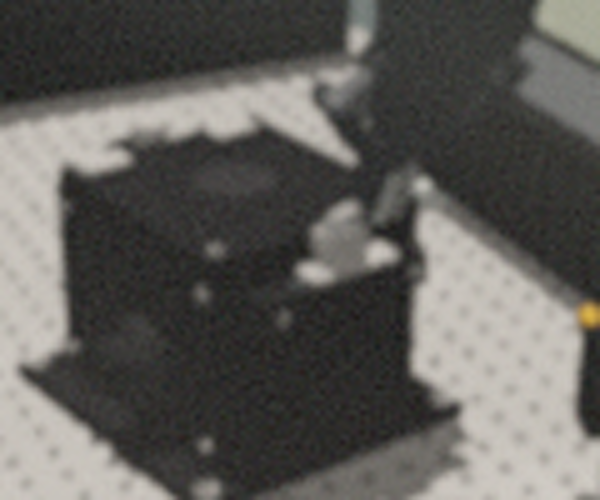

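The fingertips passed the thumb on its -y side without touching it, and there is a gap in the side view. I'll compare the known tool position with the camera's depth.

```bash
python3 - <<'E'
from h import *
for n in ['wrist','side','top']:
    p=arm.get_image(n); c=cloud(p).reshape(-1,3); c=c[~np.isnan(c[:,0])]
    R=Ro.from_euler('xyz',arm.get_tcp_rot()).as_matrix(); t=(c-arm.get_tool_pos())@R*1e3
    m=(t[:,0]>-40)&(t[:,0]<4)&(abs(t[:,1])<14)&(abs(t[:,2])<20)
    s=t[m]; print(n,len(s), s.min(0).round(1) if len(s) else '',s.max(0).round(1) if len(s) else '')
    for a in range(-40,4,4):
        k=s[(s[:,0]>=a)&(s[:,0]<a+4)]
        if len(k): print(a,len(k),k[:,1:].min(0).round(1),k[:,1:].max(0).round(1))
    cx=np.cos(YAW);sx=np.sin(YAW); q=(c[:,:2]-CH)@np.array([[cx,-sx],[sx,cx]])*1e3
    m=(abs(q[:,0])<22)&(q[:,1]<-78)&(q[:,1]>-125)&(c[:,2]>.128)&(c[:,2]<.156)
    for y0 in range(-124,-76,4):
        k=m&(q[:,1]>=y0)&(q[:,1]<y0+4)
        if k.any(): print('  y',y0,k.sum(),'x',q[k,0].min().round(1),q[k,0].max().round(1),'z',c[k,2].min().round(4),c[k,2].max().round(4))
E
```

```text
wrist 984 [-40.  -12.9 -13.4] [ 4.  11.6 18.7]
-40 238 [  6.1 -13.4] [11.5 13.5]
-36 152 [  6.3 -12.4] [11.6 12.6]
-32 23 [10.3 -6.5] [10.9  6.2]
-12 32 [-10.3  14.1] [-4.  18.3]
-8 135 [-12.9   8.5] [-2.  18.7]
-4 132 [-4.9 -6.8] [-0.8 18.7]
0 272 [-2.7 -6.9] [ 1.2 18.7]
  y -108 70 x -12.8 10.3 z 0.1287 0.1473
  y -104 859 x -13.7 12.1 z 0.128 0.1495
  y -100 12 x -13.7 -12.3 z 0.1474 0.1496
  y -96 3 x -13.3 -13.1 z 0.1483 0.149
  y -92 50 x 14.1 17.1 z 0.1283 0.1352
  y -80 104 x -22.0 -15.6 z 0.1281 0.1405
side 83 [-38.6 -13.7  -9.8] [ 3.7 11.2 18. ]
-40 5 [-3.8 -6.9] [11.2  9.8]
-36 5 [ 5.  -8.5] [10.1  5. ]
-32 3 [ 1.3 -3.5] [8.6 4.3]
-16 7 [-11.9  -7.1] [-4.9 10.1]
-12 20 [-12.4  -6.6] [-2.9 18. ]
-8 13 [-13.7  -9.8] [-1.5 17.4]
-4 13 [-11.5  -8.7] [-0.4 15.9]
0 17 [-13.5  -8.6] [ 1.2 16.6]
  y -108 40 x -19.6 21.6 z 0.1281 0.1529
  y -104 43 x -19.8 14.8 z 0.1285 0.1531
  y -100 13 x -21.9 10.9 z 0.1286 0.154
  y -96 20 x -12.7 18.7 z 0.1286 0.1542
  y -92 13 x -20.5 20.7 z 0.1282 0.1539
  y -88 5 x 0.4 15.9 z 0.15 0.1538
  y -84 12 x -19.0 19.9 z 0.1301 0.1539
  y -80 15 x -21.3 -1.3 z 0.1282 0.1432
top 32 [-35.3 -13.7  -6.3] [ 3.7 -2.7 19.6]
-36 2 [-7.7 -4.5] [-7.3 -1.3]
-28 1 [-5.2  0.2] [-5.2  0.2]
-20 1 [-5.6  4. ] [-5.6  4. ]
-16 4 [-10.   -0.7] [-6.7 17.1]
-12 13 [-12.7  -5.2] [-2.7 19.6]
-8 7 [-13.7  -6.3] [-3.6 18.5]
-4 2 [-9.9  6.6] [-8.  16.6]
0 2 [-13.    4.7] [-4.4 18.9]
  y -108 9 x -20.7 21.2 z 0.1295 0.1558
  y -104 14 x -13.5 21.9 z 0.1295 0.1554
  y -100 10 x -13.9 10.2 z 0.1352 0.153
  y -96 10 x -18.5 19.3 z 0.1296 0.1538
  y -92 11 x -17.8 15.7 z 0.1293 0.1522
  y -88 10 x -6.0 16.0 z 0.1424 0.1546
  y -84 10 x -21.3 18.7 z 0.1308 0.1407
  y -80 9 x -20.3 20.6 z 0.1349 0.1473
```

```bash
python3 - <<'E'
from h import *
print(arm.get_width(),arm.get_tool_pos(),arm.get_time_s())
p=arm.get_image('wrist'); c=cloud(p)
R=Ro.from_euler('xyz',arm.get_tcp_rot()).as_matrix(); t=(c-arm.get_tool_pos())@R*1e3
for v in range(230,300,6):
    print(v,[tuple(int(k) if k==k else None for k in t[v,u]) for u in (300,308,316,324,332)], p['pixels'][v,316])
E
```

```text
-0.002267113686020998 [0.59775201 0.08642987 0.1379889 ] 10.2833
230 [(12, 1, -9), (10, 2, -4), (9, 2, 0), (8, 2, 4), (10, 2, 8)] [118 113 113]
236 [(14, -3, -9), (5, 0, -4), (4, 0, 0), (5, 0, 4), (5, 0, 8)] [120 115 114]
242 [(15, -7, -9), (1, -1, -4), (1, -1, 0), (1, -1, 3), (1, -1, 8)] [116 113 114]
248 [(14, -10, -9), (-35, 10, -3), (-34, 10, 0), (-36, 11, 3), (-2, -3, 8)] [23 22 22]
254 [(8, -11, -9), (-41, 11, -3), (-40, 10, 0), (-41, 10, 2), (-41, 11, 6)] [24 22 23]
260 [(-47, 10, -6), (-46, 10, -3), (-47, 10, 0), (-46, 10, 2), (-46, 10, 5)] [21 23 21]
266 [(-51, 10, -6), (-52, 10, -3), (-51, 10, 0), (-52, 10, 2), (-52, 10, 5)] [25 26 26]
272 [(-56, 10, -6), (-56, 10, -3), (-57, 10, 0), (-57, 11, 2), (-57, 10, 5)] [19 20 21]
278 [(-62, 11, -5), (None, None, None), (-61, 10, 0), (-61, 10, 2), (-61, 10, 5)] [23 26 24]
284 [(-68, 12, -5), (-64, 10, -3), (-64, 10, 0), (-64, 10, 2), (-67, 11, 4)] [62 65 67]
290 [(-72, 12, -5), (-72, 12, -2), (-64, 7, 0), (-71, 11, 2), (-71, 11, 4)] [61 61 62]
296 [(-75, 11, -5), (-75, 11, -2), (-64, 5, 0), (-75, 11, 2), (-75, 12, 4)] [60 58 59]
```

```bash
python3 - <<'E'
from h import *
c=np.load('pics/w1.npz')['c']
R=Ro.from_euler('xyz',ori(.19)).as_matrix(); t=(c-np.array([.575,.13,.40]))@R*1e3
m=(t[...,0]<30)
for a in range(-100,30,6):
    k=t[m&(t[...,0]>=a)&(t[...,0]<a+6)]
    if len(k): print(a,len(k),k[:,1:].min(0).round(1),k[:,1:].max(0).round(1))
# fingers by side camera, current
p=arm.get_image('side');c=cloud(p);
R=Ro.from_euler('xyz',arm.get_tcp_rot()).as_matrix(); t=(c-arm.get_tool_pos())@R*1e3
m=(abs(t[...,1])<20)&(abs(t[...,2])<25)
for a in range(-100,10,6):
    k=t[m&(t[...,0]>=a)&(t[...,0]<a+6)]
    if len(k): print('s',a,len(k),k[:,1:].min(0).round(1),k[:,1:].max(0).round(1))
E
```

```text
-100 7320 [ -7.4 -73.5] [19.2 75.1]
-94 6433 [-10.8 -74.4] [16.1 75.1]
-88 1797 [  7.2 -73.5] [16.1 73.7]
-82 1029 [  2.8 -59.8] [14.4 55.4]
-76 1035 [ -3.9 -56. ] [13.5 56.6]
-70 1282 [ -9.6 -55.9] [13.7 57.2]
-64 1137 [ -9.5 -56.1] [13.5 56.7]
-58 1022 [ -9.9 -56.2] [13.6 57.2]
-52 836 [ -9.4 -55.9] [13.5 56.8]
-46 425 [ -9.1 -48.7] [13.1 49.6]
-40 1 [  6.4 -42.7] [  6.4 -42.7]
s -100 35 [-14.  -18.5] [17.9 14.8]
s -94 15 [-12.1 -15.8] [13.5 13.8]
s -88 36 [ -9.5 -24.4] [12.9 24.4]
s -82 31 [ -8.9 -21.3] [13.4 24.7]
s -76 10 [  4.9 -12.2] [12.5 12.5]
s -70 15 [  5.5 -10.6] [12.4 13.1]
s -64 14 [-0.3 -9.4] [10.8 11.8]
s -58 24 [ -7.9 -14.7] [11.9 12.4]
s -52 16 [ -6.7 -15.7] [10.7 12.5]
s -46 17 [-4.5 -7.6] [10.8 11.7]
s -40 12 [ -4.9 -15.4] [10.9 10.5]
s -34 5 [ 1.7 -8.6] [9.8 5.1]
s -16 19 [-17.8 -13.3] [-3.9 17.1]
s -10 37 [-19.8 -12.9] [-0.7 17.6]
s -4 25 [-16.  -10.2] [ 0.7 17.4]
s 2 21 [-12.2 -12.3] [ 5.  16.4]
s 8 50 [-10.2 -24.4] [ 7.5 23.2]
```

Both cameras put the shut fingertips about 32 mm behind the reported TCP, or 45 mm when open. So the TCP reading is about 32 mm off along the tool axis. I'll correct for that, back off and push again.

```bash
cat >> h.py <<'E'
D=.032
def tip(pos,o):  # TCP command that puts the true shut finger tip at pos
    return np.array(pos)+D*Ro.from_euler('xyz',o).as_matrix()[:,0]
def tipnow():
    return np.array(arm.get_tool_pos())-D*Ro.from_euler('xyz',arm.get_tcp_rot()).as_matrix()[:,0]
def inC(P):
    d=np.array(P)[:2]-CH; c,s=np.cos(YAW),np.sin(YAW); return np.round([1e3*(c*d[0]+s*d[1]),1e3*(-s*d[0]+c*d[1]),1e3*P[2]],1)
E
python3 - <<'E'
from h import *
o=ori(YAW,.4,True)
print(inC(tipnow()))
a=inC(tipnow())
arm.servo_line(tip(C(-45,a[1],a[2]),o),speed=.1)
print(arm.servo_line(tip(C(-45,-105,139),o),speed=.08,max_force=8),inC(tipnow()))
hit=arm.servo_line(tip(C(3,-105,139),o),speed=.03,max_force=7)
print(hit,inC(tipnow()),arm.get_ft_force(),arm.get_time_s())
p=arm.get_image('wrist'); save(p,'w5a')
arm.sleep(.25)
p=arm.get_image('wrist'); save(p,'w5')
E
python3 -c "
import cv2,numpy as np
a=cv2.imread('pics/w5a.png');b=cv2.imread('pics/w5.png')
cv2.imwrite('pics/v5.png',np.hstack([cv2.resize(a,(400,320),interpolation=2),cv2.resize(b,(400,320))]))"
```

```text
[   5.  -117.5  167.5]
False [ -45.  -104.8  138.7]
True [ -13.4 -104.7  138.3] [-2.66484344 -1.32283215  2.68846911] 12.65
```

View pics/v5.png

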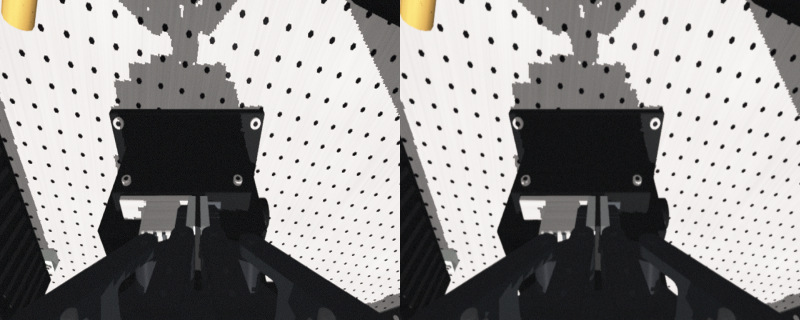

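Contact: the latch has moved but the lid is still shut. I'll push on to the end of travel.

```bash
python3 - <<'E'
from h import *
o=ori(YAW,.4,True)
hit=arm.servo_line(tip(C(0,-105,139),o),speed=.02,max_force=7)
print(hit,inC(tipnow()),arm.get_ft_force(),arm.get_time_s())
p=arm.get_image('wrist'); save(p,'w6a')
arm.sleep(.25)
p=arm.get_image('wrist'); save(p,'w6'); print(arm.get_ft_force())
E
python3 -c "
import cv2,numpy as np
a=cv2.imread('pics/w6a.png');b=cv2.imread('pics/w6.png')
cv2.imwrite('pics/v6.png',np.hstack([cv2.resize(a,(400,320),interpolation=2),cv2.resize(b,(400,320))]))"
```

```text
True [ -13.6 -104.3  137.5] [-3.16142401 -2.7357524   1.88840496] 13.3583
[-3.56415356 -2.46861952  2.86806157]
```

View pics/v6.png

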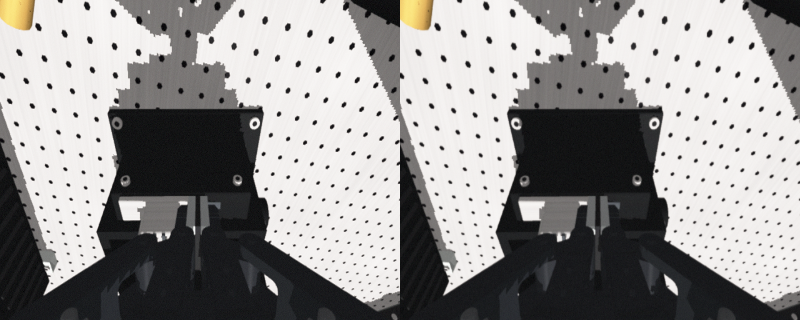

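```bash
python3 - <<'E'
from h import *
p=arm.get_image('wrist'); save(p,'w7'); c=cloud(p).reshape(-1,3); c=c[~np.isnan(c[:,0])]
cv2.imwrite('pics/w7c.png',cv2.resize(p['pixels'][200:340,140:440,::-1],None,fx=2.6,fy=2.6,interpolation=2))
cx=np.cos(YAW);sx=np.sin(YAW); q=(c[:,:2]-CH)@np.array([[cx,-sx],[sx,cx]])*1e3; z=c[:,2]*1e3
for y0 in range(-120,-60,4):
    for (a,b) in ((115,128),(128,137),(137,143),(143,156)):
        k=(abs(q[:,0])<75)&(q[:,1]>=y0)&(q[:,1]<y0+4)&(z>a)&(z<b)
        if k.sum()>5: print(y0,(a,b),k.sum(),'x',np.percentile(q[k,0],[1,50,99]).round(1),z[k].max().round(1))
print(arm.get_ft_force(),arm.get_torque(),inC(tipnow()))
E
```

```text
-120 (137, 143) 198 x [-20.3 -13.6  -7.4] 143.0
-120 (143, 156) 485 x [-27.  -14.   -0.3] 155.9
-116 (128, 137) 133 x [-20.3 -14.1  -7.6] 137.0
-116 (137, 143) 172 x [-27.1 -15.8  -0.6] 143.0
-116 (143, 156) 189 x [-27.2  -6.7  -0.3] 149.5
-112 (128, 137) 16 x [-25.3  -5.7  -2.5] 137.0
-112 (137, 143) 21 x [-26.   -6.4  -1.3] 138.6
-108 (115, 128) 1588 x [-53.5   1.9  52.3] 126.9
-108 (128, 137) 67 x [ 1.2 12.8 24. ] 136.7
-108 (137, 143) 45 x [ 2.5 12.9 23.3] 142.9
-108 (143, 156) 59 x [ 2.1 12.6 24.1] 149.5
-104 (115, 128) 2384 x [-54.1  10.3  52.4] 128.0
-104 (128, 137) 732 x [ 0.3 12.7 24.6] 137.0
-104 (137, 143) 529 x [ 1.8 13.5 24.8] 143.0
-104 (143, 156) 659 x [ 2.7 12.5 24.8] 151.2
-100 (115, 128) 701 x [-54.4 -25.7  53. ] 127.4
-100 (143, 156) 52 x [ 6.3 11.9 14.1] 150.3
-96 (115, 128) 532 x [-54.9 -29.3  53.1] 127.0
-92 (115, 128) 485 x [-54.5 -31.4  53.3] 127.9
-92 (128, 137) 44 x [28.8 29.7 30.5] 136.9
-92 (137, 143) 18 x [29.  29.6 30.4] 140.2
-88 (115, 128) 379 x [-54.7 -36.4  53.2] 126.9
-84 (115, 128) 261 x [-55.  -41.2  53.9] 123.1
-80 (115, 128) 2092 x [-70.1 -34.7  68.6] 128.0
-80 (128, 137) 611 x [-70.1  35.9  68.5] 130.6
-76 (128, 137) 494 x [-70.3  43.3  68.8] 130.1
-72 (128, 137) 200 x [-70.3  54.1  69.1] 130.0
-68 (115, 128) 9 x [60.5 61.3 61.6] 127.6
-68 (128, 137) 77 x [61.1 64.6 69.4] 130.2
-64 (115, 128) 26 x [60.8 61.4 61.7] 127.8
-64 (128, 137) 69 x [61.1 65.2 69.4] 130.1
[-3.19374327 -2.53566541  3.00965121] [-0.27233041  0.47992344  0.29535805] [ -14.1 -104.2  137.3]
```

View pics/w7c.png

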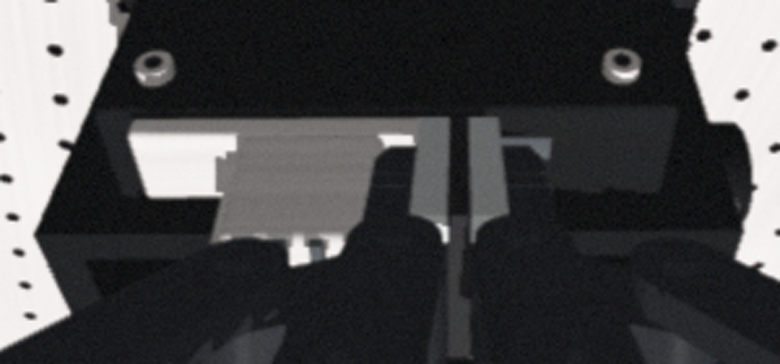

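The thumb is now at x of about +13 mm, the end of its travel, and no lid surface shows at the free edge any more, only the rim. The lid seems to be up, so I'll retreat and check.

```bash
python3 - <<'E'
from h import *
o=ori(YAW,.4,True)
a=inC(tipnow())
arm.servo_line(tip(C(-35,-112,142),o),speed=.1)
arm.servo_line(tip(C(-35,-190,260),o),speed=.25)
for n in ('top','side'):
    p=arm.get_image(n); save(p,n+'8'); np.savez(f'pics/{n}8.npz',c=cloud(p))
print(arm.get_time_s())
a=cv2.imread('pics/top8.png')[120:250,200:440];b=cv2.imread('pics/side8.png')[80:260,200:440]
cv2.imwrite('pics/v8.png',np.hstack([cv2.resize(a,(400,240),interpolation=2),cv2.resize(b,(400,300),interpolation=2)[:240]]))
E
```

```text
14.95
```

View pics/v8.png

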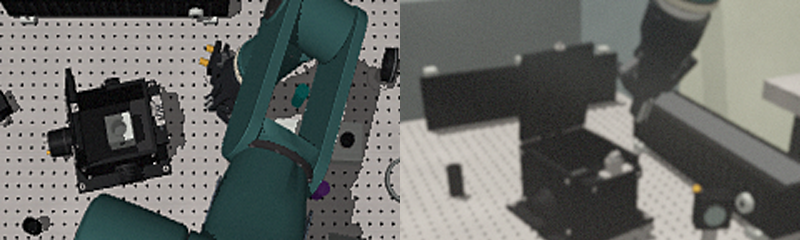

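The lid stands upright, at about (70,80) in the left panel and (565,90) in the right one, and the latch is free. Next, over the rack for a close look.

```bash
python3 - <<'E'
from h import *
o=ori(-.6,0,True)
x,y,z=arm.get_tool_pos()
arm.servo_line([x,y,.30],speed=.25)
print(np.round(arm.solve_ik(tip([.556,-.232,.25],o),o),2))
arm.grip(.62)
arm.move_ptp(tip([.556,-.232,.25],o),o)
p=arm.get_image('wrist'); save(p,'w9'); c=cloud(p); np.savez('pics/w9.npz',c=c)
for k in ['long_tube','short_tube_a','rack']:
    for r in arm.look_for(p,k)[:3]: print(k,round(r['conf'],2),w(p,r['at']).round(4))
s=c.reshape(-1,3); s=s[~np.isnan(s[:,0])]
def fit(n,z0,z1,cx,cy,r):
    k=s[(np.hypot(s[:,0]-cx,s[:,1]-cy)<r)&(s[:,2]>z0)&(s[:,2]<z1)]
    if len(k)>4:
        e=cv2.minEnclosingCircle((k[:,:2]*1000).astype(np.float32)); print(n,len(k),k.mean(0).round(4),np.round(e[0],1),round(e[1],1))
fit('long',.098,.115,.556,-.232,.03)
for yy in (-.168,-.296): fit('short',.072,.09,.556,yy,.03)
print(arm.get_time_s(),arm.get_width(),arm.get_ft_force())
E
```

```text
Traceback (most recent call last):
TypeError: unsupported operand type(s) for *: 'NoneType' and 'float'
```

```bash
cat > s9.py <<'E'
from h import *
o=ori(-.1,0,True)
for ph in (.34,.37,.4): 
    oo=ori(ph,0,True); print(ph,arm.solve_ik(tip(C(0,-10,200),oo),oo))
j=arm.solve_ik(tip([.556,-.232,.25],o),o); print(j)
arm.grip(.62)
arm.move_ptp(tip([.556,-.232,.25],o),o)
p=arm.get_image('wrist'); save(p,'w9'); c=cloud(p); np.savez('pics/w9.npz',c=c)
for k in ['long_tube','short_tube_a','rack']:
    for r in arm.look_for(p,k)[:3]: print(k,round(r['conf'],2),w(p,r['at']).round(4))
s=c.reshape(-1,3); s=s[~np.isnan(s[:,0])]
def fit(n,z0,z1,cx,cy,r):
    k=s[(np.hypot(s[:,0]-cx,s[:,1]-cy)<r)&(s[:,2]>z0)&(s[:,2]<z1)]
    if len(k)>4:
        e=cv2.minEnclosingCircle((k[:,:2]*1000).astype(np.float32)); print(n,len(k),k.mean(0).round(4),np.round(e[0],1),round(e[1],1))
fit('long',.098,.115,.556,-.232,.03)
for yy in (-.168,-.296): fit('short',.072,.09,.556,yy,.03)
print(arm.get_time_s(),arm.get_width(),arm.get_ft_force())
E
python3 s9.py
```

```text
0.34 None
0.37 [ 1.86714091e-01  3.93164475e-01  1.54865043e+00 -4.44089210e-16
  1.19977775e+00  2.95830674e+00]
0.4 [ 1.86714091e-01  3.93164475e-01  1.54865043e+00 -4.44089210e-16
  1.19977775e+00  2.92830674e+00]
[-0.50991675  0.34942778  1.48540047  0.          1.3067644   2.7316759 ]
long_tube 0.9 [ 0.458  -0.2382  0.0921]
long_tube 0.78 [ 0.6377 -0.204   0.0936]
long_tube 0.67 [ 0.5543 -0.2398  0.106 ]
short_tube_a 0.76 [ 0.5572 -0.166   0.0762]
short_tube_a 0.69 [ 0.553  -0.298   0.0748]
rack 0.62 [ 0.5524 -0.2488  0.0546]
long 823 [ 0.5548 -0.2303  0.1037] [ 555.  -229.4] 14.3
short 613 [ 0.5575 -0.1668  0.0767] [ 557.5 -165.9] 14.3
short 824 [ 0.5519 -0.2933  0.0766] [ 551.9 -293.2] 14.2
17.0667 0.6214994913112625 [ 0.11190483 -0.38485366 -0.52842161]
```

View pics/w9.png

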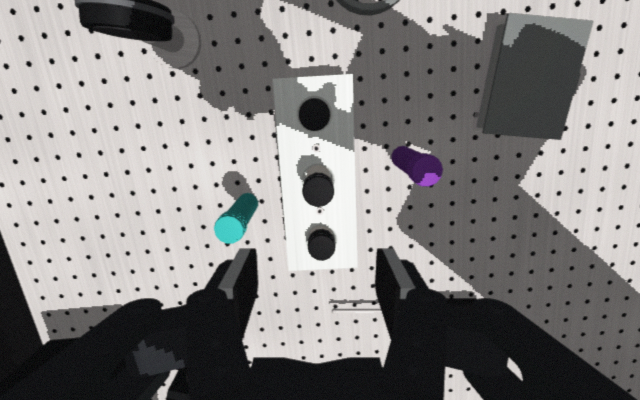

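The long tube is in the middle well, capped, at (318,188) in this picture. Turquoise (230,225) and purple (425,170) are clear of the fingers. Grasping now.

```bash
python3 - <<'E'
from h import *
o=ori(-.1,0,True); T=[.5554,-.2305]
arm.servo_line(tip(T+[.14],o),speed=.2)
print(arm.servo_line(tip(T+[.074],o),speed=.08,max_force=6))
arm.grip(0.0); print('w',arm.get_width(),tipnow(),arm.get_ft_force())
arm.servo_line(tip(T+[.10],o),speed=.06)
p=arm.get_image('side'); save(p,'s10')
arm.servo_line(tip(T+[.30],o),speed=.25)
p=arm.get_image('wrist'); save(p,'w10'); c=cloud(p)
R=Ro.from_euler('xyz',arm.get_tcp_rot()).as_matrix(); t=(c-tipnow())@R*1e3
np.savez('pics/w10.npz',c=c,t=t)
print(arm.get_time_s(),arm.get_width(),arm.get_ft_force())
a=cv2.imread('pics/w10.png');b=cv2.imread('pics/s10.png')[160:360,240:540]
cv2.imwrite('pics/v10.png',np.hstack([cv2.resize(a,(400,270),interpolation=2),cv2.resize(b,(400,270),interpolation=2)]))
E
```

```text
False
w 0.3107353266702464 [ 0.55581209 -0.23077436  0.07475   ] [-1.00851069  0.77774422  4.89569619]
20.725 0.31208063136728265 [-0.38997653  0.88214954 -1.07486447]
```

View pics/v10.png

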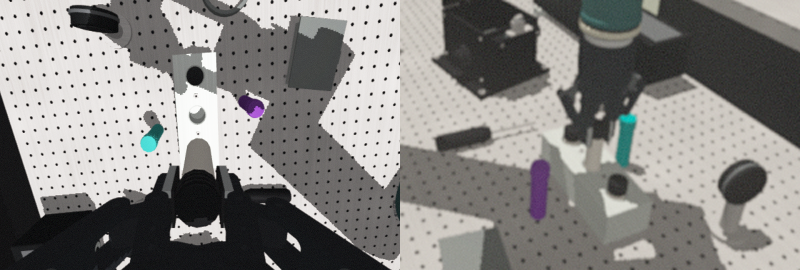

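```bash
python3 - <<'E'
from h import *
t=np.load('pics/w10.npz')['t'].reshape(-1,3)
for a in range(-36,80,8):
    k=t[(t[:,0]>=a)&(t[:,0]<a+8)&(abs(t[:,1])<22)&(abs(t[:,2])<22)]
    if len(k)>5: print(a,len(k),k.min(0).round(1),k.max(0).round(1),'zc',((k[:,2].min()+k[:,2].max())/2).round(1),'ymax@center',np.percentile(k[abs(k[:,2])<4][:,1],50) if (abs(k[:,2])<4).any() else '')
E
```

```text
-36 5139 [-36.  -15.3 -21.6] [-28.   13.1  21.5] zc -0.1 ymax@center 0.572835093520939
-28 1230 [-28.  -12.7 -22. ] [-20.   13.6  22. ] zc 0.0 ymax@center 12.524855133002411
-20 835 [-20.    3.2 -21.9] [-12.   13.4  22. ] zc 0.0 ymax@center 12.515569471823952
-12 518 [-12.    1.7 -21.9] [-4.  12.6 22. ] zc 0.0 ymax@center 10.900356328391952
-4 542 [ -4.   -1.2 -21.6] [ 4.  11.6 21.7] zc 0.0 ymax@center 10.87787941564837
4 301 [  4.    2.3 -11.4] [11.9 11.5 12.1] zc 0.3 ymax@center 10.89248993285689
12 250 [ 12.    2.6 -11.2] [20.  11.4 12. ] zc 0.4 ymax@center 10.899493396999217
20 220 [ 20.    2.9 -11.1] [28.  11.4 12. ] zc 0.4 ymax@center 10.850759702481044
28 208 [ 28.    2.8 -11.2] [35.9 11.4 12.1] zc 0.5 ymax@center 10.905551443844079
36 165 [ 36.1   3.  -11. ] [44.  11.4 12. ] zc 0.5 ymax@center 10.95588126874173
44 156 [ 44.    2.1 -10.9] [52.  11.5 12.4] zc 0.7 ymax@center 10.89116058179045
52 138 [ 52.    2.6 -10.8] [60.  11.4 12.3] zc 0.8 ymax@center 10.894877685973242
60 54 [ 60.1   3.6 -10.9] [63.7 11.2 11.9] zc 0.5 ymax@center 10.83193863005787
```

The tube hangs straight in the tool: axis offset y of about -1.5 mm and z of about +0.5 mm, lower end 64 mm beyond the tip. Now a look at the holder well with the same camera, from beside it.

```bash
python3 - <<'E'
from h import *
o=ori(.38,0,True)
P=tip(C(-70,-40,270),o)
arm.move_ptp(P,o)
p=arm.get_image('wrist'); save(p,'w11'); c=cloud(p); np.savez('pics/w11.npz',c=c)
for r in arm.look_for(p,'holder_floor')[:2]: print(r['conf'],inC(w(p,r['at'])))
p=arm.get_image('top'); save(p,'t11'); np.savez('pics/t11.npz',c=cloud(p)); print(arm.get_time_s(),inC(tipnow()))
E
```

```text
0.74 [21.2 -5.5 88.2]
22.2583 [-69.6 -41.1 270.1]
```

View pics/w11.png

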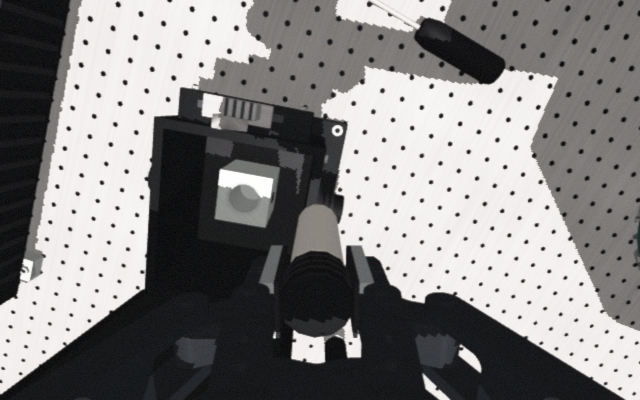

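The holder block is clear at (244,190), with its well at (244,197). I'll fit it.

```bash
python3 - <<'E'
from h import *
for f in ('w11','t11'):
    c=np.load(f'pics/{f}.npz')['c'].reshape(-1,3); c=c[~np.isnan(c[:,0])]
    q=(c[:,:2]-CH)@np.array([[np.cos(YAW),-np.sin(YAW)],[np.sin(YAW),np.cos(YAW)]])*1e3; z=c[:,2]*1e3
    m=(abs(q[:,0])<45)&(abs(q[:,1]+10)<45)&(z>70)&(z<90)
    if m.sum()<10: print(f,m.sum()); continue
    k=q[m]; r=cv2.minAreaRect(k.astype(np.float32)); print(f,m.sum(),'ztop',np.median(z[m]).round(1),'block',r)
    print(np.percentile(k,[1,99],axis=0).round(1))
    # well: nearest top points around centre
    b=[];c0=np.median(k,axis=0)
    c0=np.array(r[0])
    top=k[abs(z[m]-np.median(z[m]))<3]
    d=top-c0; a=np.arctan2(d[:,1],d[:,0]); rr=np.hypot(*d.T)
    for i in range(24):
        s=(a>=-np.pi+i*np.pi/12)&(a<-np.pi+(i+1)*np.pi/12)&(rr>8)
        if s.sum()>2: j=np.argmin(np.where(s,rr,1e9)); b.append(top[j])
    b=np.array(b); A=np.c_[2*b,np.ones(len(b))]; s=np.linalg.lstsq(A,(b**2).sum(1),rcond=None)[0]
    print('well',s[:2].round(2),np.sqrt(s[2]+s[:2]@s[:2]).round(2),len(b)); print(b.round(0).tolist())
    for zz in (125,133):
        pass
    k=q[(z>126)&(z<134)&(abs(q[:,0])<75)&(abs(q[:,1])<90)]; 
    if len(k)>10: print('rim',np.percentile(k,[.5,99.5],axis=0).round(1))
E
```

```text
w11 2147 ztop 78.8 block ((-0.9104595184326172, -8.021141052246094), (52.32950210571289, 53.12677764892578), 0.16290226578712463)
[[-26.9 -34.4]
 [ 24.7  17.4]]
well [-1.03 -8.54] 15.0 24
[[-16.0, -11.0], [-15.0, -15.0], [-13.0, -17.0], [-10.0, -21.0], [-9.0, -21.0], [-2.0, -23.0], [1.0, -24.0], [6.0, -22.0], [8.0, -20.0], [12.0, -17.0], [13.0, -15.0], [14.0, -8.0], [13.0, -5.0], [12.0, -2.0], [10.0, 2.0], [9.0, 3.0], [6.0, 4.0], [2.0, 6.0], [-2.0, 6.0], [-6.0, 6.0], [-11.0, 3.0], [-13.0, 0.0], [-15.0, -4.0], [-16.0, -6.0]]
rim [[-70.5 -88.1]
 [ 69.3  77.2]]
t11 3
```

```bash
cat > ins.py <<'E'
from h import *
o=ori(.38,0,True); R=Ro.from_euler('xyz',o).as_matrix()
off=R@np.array([0,-.0015,.0005]); 
def G(z): 
    p=C(-1.0,-8.5,z)-np.array([off[0],off[1],0]); return tip(p,o)
E
python3 - <<'E'
from ins import *
arm.servo_line(G(240),speed=.15)
print(arm.servo_line(G(160),speed=.1,max_force=6),inC(tipnow()),arm.get_ft_force())
for n in ('side','wrist','top'):
    p=arm.get_image(n); save(p,n+'12')
    if n=='wrist': np.savez('pics/w12.npz',c=cloud(p))
a=cv2.imread('pics/wrist12.png');b=cv2.imread('pics/side12.png')[60:260,200:500];d=cv2.imread('pics/top12.png')[120:250,200:395]
cv2.imwrite('pics/v12.png',np.hstack([cv2.resize(a,(400,270),interpolation=2),cv2.resize(b,(400,270),interpolation=2)]))
print(arm.get_time_s())
E
```

```text
False [  0.3  -9.9 160.7] [-1.0387019  -0.17415057 -0.6585804 ]
24.05
```

View pics/v12.png

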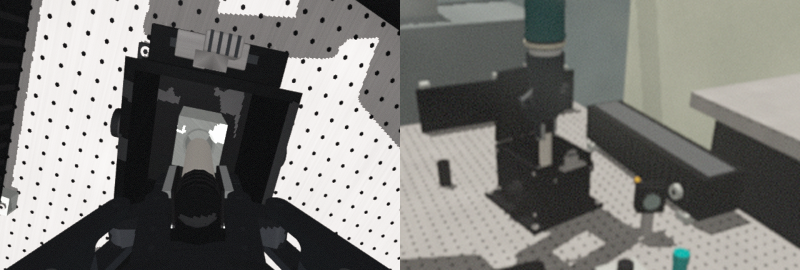

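The tube at (195,155) in the left panel is heading into the well (200,130), and the lid stands clear behind the gripper. Lowering now with a force guard.

```bash
python3 - <<'E'
from ins import *
print(arm.servo_line(G(125),speed=.06,max_force=4),inC(tipnow()),arm.get_ft_force())
print(arm.servo_line(G(97),speed=.04,max_force=4),inC(tipnow()),arm.get_ft_force())
print(arm.servo_line(G(84),speed=.015,max_force=3),inC(tipnow()),arm.get_ft_force(),arm.get_time_s())
E
```

```text
False [-1.000e-01 -9.900e+00  1.249e+02] [ 0.72299024 -0.40038386 -0.9451053 ]
False [-0.1 -9.9 97.1] [-0.12778016  0.133678   -0.67454066]
True [-0.1 -9.9 89.8] [ 0.07472735 -0.30443922  4.75159753] 26.1917
```

Contact came at tip 89.8 mm, against 89.7 mm expected for the floor. The tube is seated, so release and lift.

```bash
python3 - <<'E'
from ins import *
arm.grip(.6); print(arm.get_width(),arm.get_ft_force())
arm.servo_line(G(115),speed=.08)
arm.servo_line(G(250),speed=.2)
p=arm.get_image('wrist'); save(p,'w13'); c=cloud(p).reshape(-1,3); c=c[~np.isnan(c[:,0])]
q=np.array([inC(x) for x in c[(np.hypot(*(c[:,:2]-C(-1,-8.5,0)[:2]).T)<.03)&(c[:,2]>.1)&(c[:,2]<.14)]])
print(len(q),q.mean(0),np.percentile(q,[2,98],axis=0))
# lid
k=c[(c[:,2]>.15)&(c[:,2]<.32)]; 
pt=arm.get_image('top'); save(pt,'t13'); ct=cloud(pt).reshape(-1,3); ct=ct[~np.isnan(ct[:,0])]
qq=np.array([inC(x) for x in ct[(abs(ct[:,0]-.573)<.12)&(abs(ct[:,1]-.24)<.08)&(ct[:,2]>.16)]])
print(arm.get_time_s())
for x0 in (-60,60):
    for z0 in range(160,320,20):
        s=qq[(abs(qq[:,0]-x0)<12)&(abs(qq[:,2]-z0)<10)]
        if len(s): print(x0,z0,len(s),s[:,1].min(),s[:,1].max())
a=cv2.imread('pics/w13.png');b=cv2.imread('pics/t13.png')[120:250,200:395]
cv2.imwrite('pics/v13.png',np.hstack([cv2.resize(a,(400,270),interpolation=2),cv2.resize(b,(400,270),interpolation=2)]))
E
```

```text
0.5991752066703675 [-0.19986649 -0.25418389  0.21615835]
994 [ -0.77183099 -10.6138833  117.91760563] [[-13.6 -22.5 105.1]
 [ 11.8   2.8 120.4]]
27.95
-60 160 2 63.4 76.1
-60 180 5 65.4 73.7
-60 200 6 63.5 71.4
-60 220 6 56.8 67.2
-60 240 8 54.3 64.3
-60 260 9 46.1 61.1
-60 280 23 43.1 56.8
-60 300 11 44.7 53.8
60 160 1 75.9 75.9
60 180 2 72.1 74.2
60 200 2 69.6 71.0
60 220 2 66.0 68.0
60 240 2 63.4 64.1
60 260 1 60.9 60.9
60 280 4 45.7 54.3
```

View pics/v13.png

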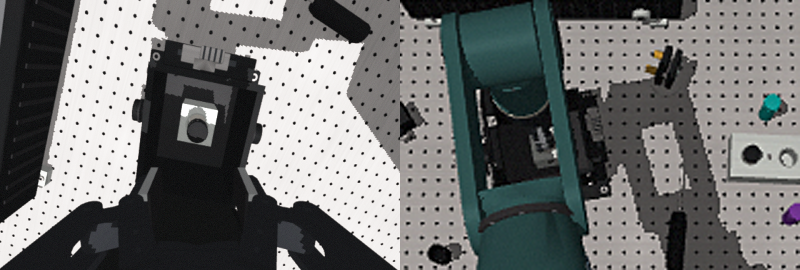

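The tube is seated: cap at (197,128), top at about 119 mm, within 1 mm of the well's axis. Now I go round behind the lid with shut fingers and swing it down along its arc.

```bash
python3 - <<'E'
from h import *
o=ori(YAW,0,False)
a=inC(tipnow())
arm.servo_line(tip(C(a[0],-20,370),ori(.38,0,True)),speed=.3)
arm.move_ptp(tip(C(0,110,370),o),o)
arm.grip(0)
print(arm.servo_line(tip(C(0,105,262),o),speed=.2,max_force=8),inC(tipnow()),arm.get_joints())
p=arm.get_image('side'); save(p,'s14'); p=arm.get_image('wrist'); save(p,'w14')
print(arm.get_time_s())
a=cv2.imread('pics/w14.png');b=cv2.imread('pics/s14.png')[40:240,180:480]
cv2.imwrite('pics/v14.png',np.hstack([cv2.resize(a,(400,270),interpolation=2),cv2.resize(b,(400,270),interpolation=2)]))
E
```

```text
False [  0.7 105.2 262.9] [3.75207556e-01 3.71362361e-01 1.41870081e+00 2.27958985e-05
 1.35020290e+00 1.79198720e-01]
32.1583
```

View pics/v14.png

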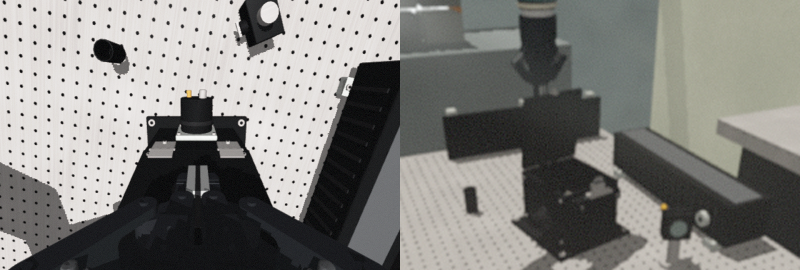

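The fingers at (197,178) in the left panel are behind the upright lid. Closing along the arc.

```bash
cat > cl.py <<'E'
from h import *
o=ori(YAW,0,False)
def arc(a,hw=11):
    r=130+18*(1-a/1.4)
    return tip(C(0,78-r*np.cos(a)+5*np.sin(a)+hw,135+r*np.sin(a)+5*np.cos(a)),o)
E
python3 - <<'E'
from cl import *
for a in [1.35,1.2,1.05,.9,.75,.6,.45,.3,.2]:
    h=arm.servo_line(arc(a),speed=.12,max_force=25)
    print(a,h,inC(tipnow()),np.round(arm.get_ft_force(),1))
    if h: break
p=arm.get_image('side'); save(p,'s15')
cv2.imwrite('pics/v15.png',cv2.resize(p['pixels'][60:260,200:440,::-1],None,fx=2.5,fy=2.5,interpolation=2))
print(arm.get_time_s())
E
```

```text
1.35 False [  0.5  65.2 264.4] [-0.1  1.   1. ]
1.2 False [  0.   45.6 260.5] [-0.7  1.4  1.1]
1.05 False [-2.00e-01  2.63e+01  2.54e+02] [-1.1  0.4  1.4]
0.9 False [-2.000e-01  7.900e+00  2.448e+02] [-0.5  0.9  1.4]
0.75 False [ -0.3  -9.1 232.7] [-0.4  0.5  1.8]
0.6 False [ -0.4 -24.3 218. ] [-0.3  0.   1.1]
0.45 False [ -0.4 -37.1 201. ] [-0.5 -0.2  0.3]
0.3 False [ -0.4 -47.3 182.2] [-1.  -0.2  1.2]
0.2 False [ -0.3 -52.5 168.8] [ 0.4 -0.1  0.2]
35.225
```

View pics/v15.png

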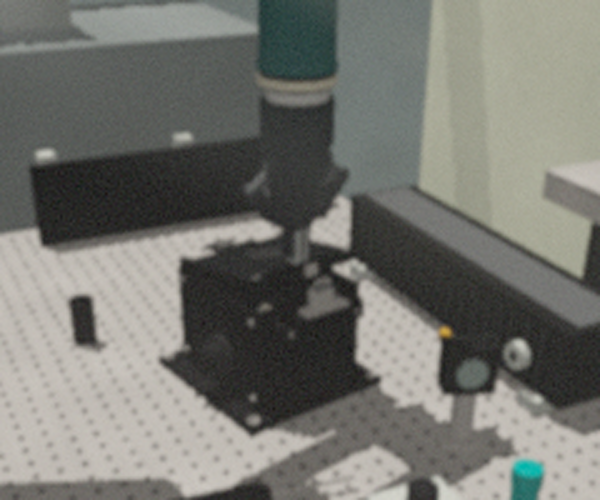

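The lid is nearly shut under the finger at (300,245). Final press.

```bash
python3 - <<'E'
from cl import *
for a in [.12,.06]:
    print(a,arm.servo_line(arc(a),speed=.06,max_force=25),inC(tipnow()),np.round(arm.get_ft_force(),1))
print(arm.servo_line(arc(-.03),speed=.03,max_force=25),inC(tipnow()),np.round(arm.get_ft_force(),1))
arm.sleep(.2); print(np.round(arm.get_ft_force(),1))
t=inC(tipnow())
arm.servo_line(tip(C(0,t[1],170),o),speed=.06)
for n in ('wrist','side'):
    p=arm.get_image(n); save(p,n+'16'); c=cloud(p).reshape(-1,3); c=c[~np.isnan(c[:,0])]
    q=np.array([inC(x) for x in c[(np.hypot(*(c[:,:2]-CH).T)<.14)&(c[:,2]>.12)&(c[:,2]<.2)]])
    for y0 in (-65,-50,-20,10,40,60):
        s=q[(abs(q[:,1]-y0)<8)&(abs(abs(q[:,0])-45)<20)]; print(n,y0,len(s),np.median(s[:,2]) if len(s) else '')
    s=q[(q[:,1]<-95)&(q[:,1]>-110)&(q[:,2]>140)]; print('thumb',len(s),np.percentile(s[:,0],[5,95]) if len(s) else '')
a=cv2.imread('pics/wrist16.png');b=cv2.imread('pics/side16.png')[60:260,200:500]
cv2.imwrite('pics/v16.png',np.hstack([cv2.resize(a,(400,270),interpolation=2),cv2.resize(b,(400,270),interpolation=2)]))
print(arm.get_time_s())
E
```

```text
0.12 False [  0.4 -55.9 157.5] [0.8 1.7 0.9]
0.06 True [  0.8 -56.3 153. ] [-1.2  1.   6. ]
True [  1.1 -58.1 142.2] [-6.1 -0.  18.4]
[-5.5 -0.9 17.8]
wrist -65 4054 139.8
wrist -50 4340 139.7
wrist -20 5001 139.5
wrist 10 5635 139.4
wrist 40 6646 139.2
wrist 60 2437 139.2
thumb 0 
side -65 70 142.5
side -50 71 142.4
side -20 61 142.3
side 10 40 142.05
side 40 51 142.0
side 60 65 142.5
thumb 55 [-11.1   10.45]
37.225
```

View pics/v16.png

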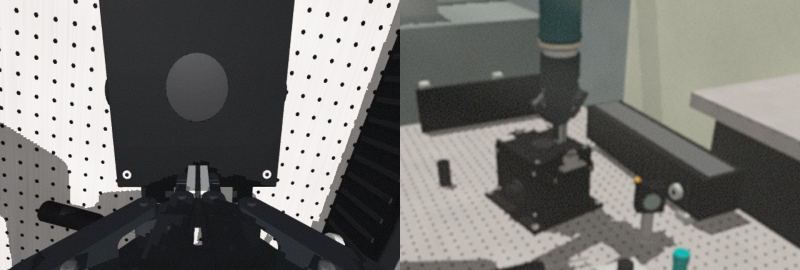

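The lid stays flat at 139–140 mm with the finger 30 mm above it, and the thumb is back home (x -11 to +10). I'll retreat and re-check before handing in.

```bash
python3 - <<'E'
from cl import *
t=inC(tipnow())
arm.servo_line(tip(C(0,t[1],300),o),speed=.25)
x=C(0,-250,0)
arm.move_ptp(tip(C(-60,230,300),o),o)
arm.sleep(.3)
for n in ('top','side'):
    p=arm.get_image(n); save(p,n+'17'); c=cloud(p).reshape(-1,3); c=c[~np.isnan(c[:,0])]
    q=np.array([inC(x) for x in c[(np.hypot(*(c[:,:2]-CH).T)<.14)&(c[:,2]>.12)&(c[:,2]<.2)]])
    for y0 in (-65,-20,40):
        s=q[(abs(q[:,1]-y0)<8)&(abs(q[:,0])<65)]; print(n,y0,len(s),np.median(s[:,2]) if len(s) else '')
a=cv2.imread('pics/top17.png');b=cv2.imread('pics/side17.png')
cv2.imwrite('pics/v17.png',np.hstack([cv2.resize(a,(400,250),interpolation=2),cv2.resize(b,(400,250),interpolation=2)]))
print(arm.get_time_s())
E
```

```text
top -65 180 140.5
top -20 183 140.3
top 40 183 139.2
side -65 111 142.4
side -20 115 142.4
side 40 100 142.1
39.425
```

View pics/v17.png

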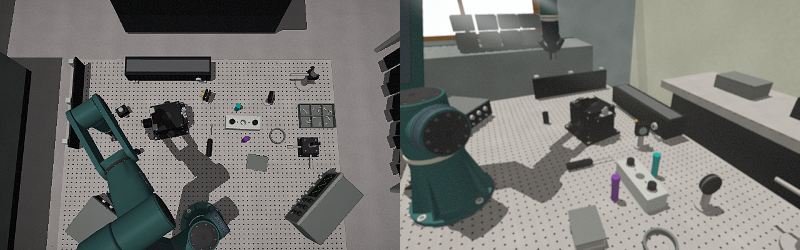

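The lid is shut at (168,120) in the left panel, both short tubes are in the rack at (243,122), and everything else stands where it was. Handing in.

```bash
python3 -c "
from plant import arm
print(arm.finish_job())"
```

```text
the job is handed in; nothing more can be done
None
```

The long glass standard is in the chamber holder and the lid is shut and latched. I handed the job in at about 39 s.

- **Latch:** the first pass missed the thumb piece. The reported TCP lies about 32 mm beyond the real fingertips, as both the wrist and side cameras showed. I corrected for that, and on the second try the latch went to its end and the lid opened.
- **Tube:** the long tube came from the middle well and was lowered with a force guard. It touched the holder floor within 0.1 mm of the expected height and was released there. Afterwards its top measured 118–120 mm, within about 1 mm of the well's axis.
- **Lid:** I swung it down along its arc and pressed it shut; the force sensor read about 18 N at the end of the press. With the robot clear, the lid surface stayed level at 139–142 mm and the latch was back home.
- **Rest of the table:** in the last pictures both short tubes were still in the rack, and the look-alikes and other items appeared unmoved. I compared these by eye, not by measurement.

The cameras disagreed by up to 4 mm sideways. I avoided depending on that by locating both the tube and the well with the wrist camera. The side camera also read the lid about 2 mm higher than the other two, but level.

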